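# Lay the boiled-egg breakfast set

## Task

Lay out the boiled-egg breakfast: stand the kitchen timer, the steel salt shaker and both wooden egg cups upright in the recesses of the four wooden coasters, each in a coaster of its own that fits its foot - the timer in the largest, the shaker in the smallest, and one egg cup in each of the two middle-sized ones. Leave the garlic bulb and the little tealight candle standing where they are.

Things in the scene. Friction and masses are not known exactly. Their poses are not given: they have to be found in the camera images.
- timer_mid (a point): wind-up kitchen timer, a low upright drum, black below and white above (the top does not turn here), 59 mm across, 47 mm tall, 0.12 kg. This point: on its axis, half-way up, 23.5 mm above its foot; z up along the axis
- salt_shaker_mid (a point): small plain steel shaker, upright cylinder 37 mm across and 64 mm tall, 0.09 kg. This point: on its axis, half-way up, 32 mm above its foot; z up along the axis
- egg_cup_a_mid (a point): turned light-wood egg cup standing upright, 47 mm across and 58 mm tall, 0.045 kg; grips like a solid round block. This point: on its axis, half-way up, 29 mm above its foot; z up along the axis
- egg_cup_b_mid (a point): the second egg cup, the same as the first (they are interchangeable). This point: on its axis, half-way up, 29 mm above its foot; z up along the axis
- coaster_large: the largest turned light-wood coaster, round, 12 mm high, with a flat round recess 6 mm deep in its top (a darker wood floor, 6 mm above the worktop); fixed to the worktop; origin at the centre of its underside, on the worktop, z up; 96 mm across, recess 77 mm across; the place of the kitchen timer.
- coaster_mid_a: one of two equal middle-sized coasters: turned light-wood coaster, round, 12 mm high, with a flat round recess 6 mm deep in its top (a darker wood floor, 6 mm above the worktop); fixed to the worktop; origin at the centre of its underside, on the worktop, z up; 78 mm across, recess 66 mm across; the place of either egg cup
- coaster_mid_b: the other middle-sized coaster: turned light-wood coaster, round, 12 mm high, with a flat round recess 6 mm deep in its top (a darker wood floor, 6 mm above the worktop); fixed to the worktop; origin at the centre of its underside, on the worktop, z up; 78 mm across, recess 66 mm across; the place of either egg cup
- coaster_small: the smallest turned light-wood coaster, round, 12 mm high, with a flat round recess 6 mm deep in its top (a darker wood floor, 6 mm above the worktop); fixed to the worktop; origin at the centre of its underside, on the worktop, z up; 62 mm across, recess 53 mm across; the place of the salt shaker
- garlic_mid (a point): loose pinkish-white garlic bulb, 60 mm across, 59 mm tall with its stalk, standing among the things to be moved; to be left where it is. This point: on its axis, half-way up
- tealight_mid (a point): small loose tealight candle in a metal cup, 38 mm across, 15 mm tall, standing beside the coasters; to be left where it is. This point: on its axis, half-way up. Mind the room here: a wall shelf hangs over the back of the worktop (front edge x = 0.626 m, underside 0.54 m up): keep the arm back; a tall cupboard stands at the left (y = 0.375 m)
Things that resemble listed ones, but are neither listed nor needed, are in the scene too. Leave any green look-alike of the part that bears salt_shaker_mid alone.

How it is judged:
At the end, for the whole second after the job is handed in: Timer in the large coaster, shaker in the small, one egg cup in each middle one: upright (0.1 rad), axis within 12 mm of the coaster's centre, foot on the recess floor (within 4 mm), released and at rest; garlic and tealight within 20 mm of where they started (horizontal distance between timer_mid and coaster_large below 0.012 m and height (world z) of timer_mid between 0.0255 and 0.0335 m and angle between each of timer_mid, salt_shaker_mid's own z axis and vertical below 0.1 rad and horizontal distance between salt_shaker_mid and coaster_small below 0.012 m and height (world z) of salt_shaker_mid between 0.034 and 0.042 m and (((horizontal distance between egg_cup_a_mid and coaster_mid_a below 0.012 m and height (world z) of egg_cup_a_mid between 0.031 and 0.039 m and angle between egg_cup_a_mid's own z axis and vertical below 0.1 rad) and (horizontal distance between egg_cup_b_mid and coaster_mid_b below 0.012 m and height (world z) of egg_cup_b_mid between 0.031 and 0.039 m and angle between egg_cup_b_mid's own z axis and vertical below 0.1 rad)) or ((horizontal distance between egg_cup_a_mid and coaster_mid_b below 0.012 m and height (world z) of egg_cup_a_mid between 0.031 and 0.039 m and angle between egg_cup_a_mid's own z axis and vertical below 0.1 rad) and (horizontal distance between egg_cup_b_mid and coaster_mid_a below 0.012 m and height (world z) of egg_cup_b_mid between 0.031 and 0.039 m and angle between egg_cup_b_mid's own z axis and vertical below 0.1 rad))) and distance of each of garlic_mid, tealight_mid from where it was at the start of the episode below 0.02 m); the robot touches nothing.
It fails at once if the garlic bulb is shoved away (over 40 mm) or tipped (distance of garlic_mid from where it was at the start of the episode above 0.04 m or angle between garlic_mid's own z axis and vertical above 0.6 rad).
It fails at once if the tealight is shoved away (over 40 mm) or tipped (distance of tealight_mid from where it was at the start of the episode above 0.04 m or angle between tealight_mid's own z axis and vertical above 0.6 rad).
It also fails if it takes over 106 s, if anything falls off the work surface, if the arm or the gripper's body presses on something with over 40 N, if the wrist force passes 120 N, or if a joint passes its speed limit or range.

## Robot

A 7-joint arm with a two-finger parallel gripper is mounted at the origin on a cart in front of the work surface, level with it; the furniture and walls round the work are solid. World frame = base frame: x ahead of the robot, y to its left, z up, the work surface at z = 0. Lengths are in m, angles in rad, forces in N, time in s.
With the tool pointing down it reaches from about 0.425 to 0.875 m from the base axis. Payload 4.7 kg.
Tool frame: the origin (TCP) lies where the fingers leave the gripper's body, on its centre line; the fingertips stand 70 mm ahead of it and the grasp point (between the pads) lies 51 mm ahead of it; z points along the fingers, y is the line along which they close (so a half turn about z gives the same grasp; the last joint's range is limited). The gripper opens to 87 mm and grips with 3 to 60 N. Pads are 19 mm wide; open, the fingers measure 117 mm over their backs; the gripper's body (75 mm by 190 mm) begins 51 mm behind the grasp point.
Start: joints at [-1.234, 0.321, -0.07, 1.45, 0.023, 1.371, -0.057], TCP at [0.206, 0.616, 0.292] pointing down, gripper open.
Joint ranges: [-2.86, 2.86], [-0.3, 2.09], [-1.38, 1.24], [0.06, 2.45], [-1.56, 4.7], [0.09, 2.05], [-2.69, 2.69]. Speed limits (rad/s): [2.57, 2.57, 3.14, 3.14, 3.14, 3.14, 3.14].

## Interface

Orientations are given as a rotation vector (axis times angle).
In Python, from bench import ctrl gives the robot as it stands.
- The arm moves only by the tool play_rows, never from a script. Its argument "increments" is a list that holds one entry, the list of rows, each a list of 7 numbers: the shift along the tool's x, y, z as a fraction of full scale, then the turn, a rotation vector about the tool's x, y, z as a fraction of full scale, then the gripper command: -1 is shut, 1 is fully open, values between are in proportion. A call has 1 to 8 rows; each row is the pose to reach, as a shift and turn from the pose commanded when the call began, along the tool's axes at that moment; what a row does not reach only later rows make up. Full scale, the value 1, is 0.1 m for a shift and 90 degrees for a turn. A row lasts 1/10 s, in which the tool goes at most 50 mm and 8.59 degrees, less where a joint would pass 70% of its speed; a pose out of reach is approached as far as the arm can. A call with a number of a shift or a turn outside -1 to 1 is refused whole. A call with a gripper value outside its range is refused whole. The fingers move at their own pace and stop on an object; "squeeze" is the grip in N (left out, the last holds). Time passes only in rows, so rows that repeat a pose let the fingers close. It gives the time, the measured TCP pose, the force, the opening and the grip force at its end, in the units of the state.
- ctrl.get_state(): the state, without advancing time (a new reading comes with each control period).
- ctrl.get_image(name): name is "scene" or "side" or "wrist"; returns the picture (384x512x3 uint8, red, green, blue); there is no depth.
- ctrl.get_calibration(name): a dict with "vertical_fov" (degrees; the focal length in pixels is half the picture's height over the tangent of half this angle, whatever the lens; pixels are square), "cx", "cy" (the principal point, pixels), "R" (3x3) and "t" (3): a world point X has camera coordinates R X + t; the wrist camera has in their place "T_tool_cam" (4x4, takes a point from camera to tool coordinates, whose origin is the TCP and whose axes are the flange's). Camera axes: x right, y down, z forward; pixel columns grow to the right and rows downward; lengths in m; the calibration is good to about 2 mm. A picture is of the moment at which its call begins: read the wrist's pose just before it. get_calibration takes no time and is no camera call.
- ctrl.close_job(): hands the job in; it is judged then, once.
The state is a dict: "time": time; "joint_positions": joint angles; "qd": joint speeds; "joint_torque": joint torques, N m; "position": TCP position; "tool_rot": TCP orientation; "ft_force": force on the tool from outside, world axes, zero at the start; "torque": the same for the moment, N m; "grip_width": opening from 0.0 (shut) to 1.0 (fully open); "grip_force": force on a finger pad.
Only numpy, scipy, OpenCV 4.12 (cv2) and the standard library are available. Lean on these libraries where they do the work, as an engineer would, in place of code of your own. Each camera call takes 0.05 s, during which the arm holds its last target. There are 200 camera calls.

## Working session

There is one attempt and no reset: what is moved stays moved. The work goes in short steps, Python scripts to look and compute and a tool call to move; the robot and the scene stay as the last step left them, time stands still between calls to the robot, and variables do not carry over. Pictures are saved under pics/ and viewed, at most 14 in all, crops included, and the job is handed in when it is done.

Besides the shell and the picture viewer there is one more tool, called as name([rows], argument=value, ...), one row to a line, values as JSON. play_rows: Moves the arm, as the interface text tells. Shift numbers are shares of 0.1 m and turn numbers shares of 90 degrees, none past 1 either way. Its arguments: {"type":"object","properties":{"increments":{"type":"array"},"squeeze":{"type":"number"}},"required":["increments"]}

```bash
mkdir -p pics
python3 - <<'E'
from bench import ctrl
import cv2
s=ctrl.get_state();print({k:s[k] for k in('time','position','tool_rot','grip_width','joint_positions')})
for n in('scene','side'):
    cv2.imwrite(f'pics/{n}0.png',ctrl.get_image(n)[:,:,::-1])
for n in('scene','side','wrist'):print(n,ctrl.get_calibration(n))
E
```

```text
{'time': 0.0, 'position': array([0.2060892 , 0.61602425, 0.2911499 ]), 'tool_rot': array([-5.04793170e-01, -3.10054593e+00,  3.01877959e-03]), 'grip_width': 0.9982154939350101, 'joint_positions': array([-1.23391171,  0.3218512 , -0.07009098,  1.4516615 ,  0.02259395,
        1.37080181, -0.05693399])}
scene {'vertical_fov': 53.63727279970565, 'cx': 258.95894543311147, 'cy': 188.29947840434482, 'R': array([[-0.74569081, -0.66577541, -0.02623567],
       [-0.26780377,  0.33553923, -0.9031581 ],
       [ 0.61010356, -0.66645069, -0.42850569]]), 't': array([0.28177226, 0.20844232, 0.81371385])}
side {'vertical_fov': 46.15647930088534, 'cx': 251.9578514302944, 'cy': 193.39941909164253, 'R': array([[ 0.99806769, -0.06124047,  0.01051188],
       [-0.03208322, -0.65279095, -0.75685841],
       [ 0.05321242,  0.75505866, -0.65349434]]), 't': array([-0.45797263, -0.0055448 ,  1.77351824])}
wrist {'vertical_fov': 69.74066027575226, 'cx': 253.11393953347692, 'cy': 189.33949615202854, 'T_tool_cam': array([[ 3.00387927e-04, -9.56643341e-01, -2.91261787e-01,
         8.00822413e-02],
       [ 9.99998916e-01, -1.32506188e-04,  1.46654585e-03,
         4.48646421e-04],
       [-1.44155531e-03, -2.91261912e-01,  9.56642264e-01,
        -9.31313516e-02],
       [ 0.00000000e+00,  0.00000000e+00,  0.00000000e+00,
         1.00000000e+00]])}
```

View pics/scene0.png

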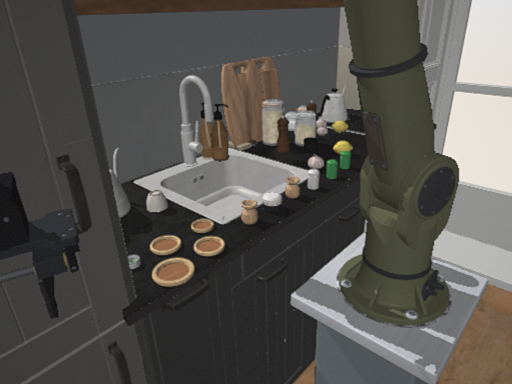

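View pics/side0.png

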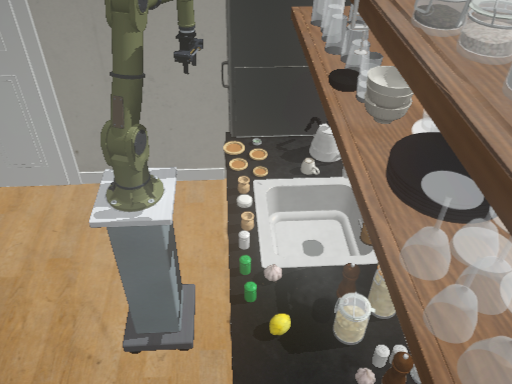

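```bash
cat > h.py <<'E'
import numpy as np,cv2
from bench import ctrl
from scipy.spatial.transform import Rotation as Ro
def cam(n,st=None):
    c=ctrl.get_calibration(n);f=192/np.tan(np.radians(c['vertical_fov']/2))
    if n!='wrist': R=np.array(c['R']).T;return f,c['cx'],c['cy'],R,-R@np.array(c['t'])
    T=np.array(c['T_tool_cam']);W=Ro.from_rotvec(st['tool_rot']).as_matrix()
    return f,c['cx'],c['cy'],W@T[:3,:3],W@T[:3,3]+st['position']
def ray(n,uv,z,st=None):
    f,cx,cy,R,o=cam(n,st);d=R@np.array([(uv[0]-cx)/f,(uv[1]-cy)/f,1]);return o+d*(z-o[2])/d[2]
def proj(n,X,st=None):
    f,cx,cy,R,o=cam(n,st);p=R.T@(np.array(X)-o);return np.array([cx+f*p[0]/p[2],cy+f*p[1]/p[2]])
def snap(n,name):
    st=ctrl.get_state();im=ctrl.get_image(n)[:,:,::-1].copy();cv2.imwrite(f'pics/{name}.png',im);return st,im
E
python3 - <<'E'
from h import *
sc=dict(large=(173,271,.01),midA=(166,245,.01),midB=(209,246,.01),small=(202,226,.01),tea=(133,262,.008),cup1=(250,211,.029),cup2=(293,186,.029),timer=(272,199,.024),shaker=(313,180,.032),garlic=(316,162,.025),g1=(332,169,.03),g2=(345,159,.03))
sd=dict(large=(234,148,.01),midA=(258,154,.01),midB=(238,164,.01),small=(260,171,.01),tea=(257,142,.008),cup1=(243,185,.029),cup2=(248,221,.029),timer=(244,201,.024),shaker=(244,240,.032),garlic=(272,272,.025),g1=(245,265,.03),g2=(250,291,.03))
for k in sc:print(k,ray('scene',sc[k][:2],sc[k][2])[:2].round(3),ray('side',sd[k][:2],sd[k][2])[:2].round(3))
im=cv2.imread('pics/scene0.png')[140:300,110:370];a=cv2.resize(im,None,fx=3,fy=3,interpolation=2);cv2.imwrite('pics/c1.png',a)
E
```

```text
large [0.391 0.278] [0.396 0.268]
midA [0.492 0.225] [0.498 0.218]
midB [0.404 0.158] [0.409 0.15 ]
small [0.492 0.106] [0.498 0.098]
tea [0.495 0.317] [0.501 0.312]
cup1 [ 0.424 -0.015] [ 0.423 -0.012]
cup2 [ 0.43  -0.222] [ 0.431 -0.215]
timer [ 0.429 -0.118] [ 0.422 -0.101]
shaker [ 0.403 -0.295] [ 0.412 -0.31 ]
garlic [ 0.495 -0.449] [ 0.496 -0.448]
g1 [ 0.407 -0.417] [ 0.41  -0.419]
g2 [ 0.421 -0.529] [ 0.42  -0.522]
```

View pics/c1.png

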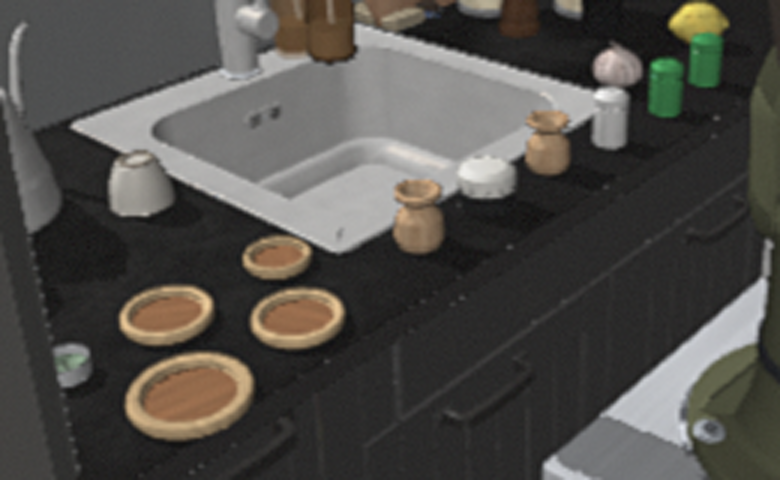

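Run:
```python
from h import *
for p in [(226,135),(230,180),(232,380)]:print(ray('side',p,0).round(3))
print('camS',cam('scene')[4],'side',cam('side')[4])
for z in(.3,.6,.9):print(z,ray('side',(229,60),z).round(3),proj('side',(.37,.375,z)),proj('scene',(.37,.375,z)))
f=cam('scene');
```

```text
[0.362 0.388 0.   ]
[0.373 0.057 0.   ]
[ 0.357 -0.786  0.   ]
camS [-0.23051309  0.65995662  0.54432987] side [ 0.36253659 -1.37077636  1.15960166]
0.3 [0.386 0.531 0.3  ] [225.95621149  76.14680882] [114.353862   167.74936376]
0.6 [ 0.378 -0.132  0.6  ] [223.77332367   1.75081857] [ 73.825639   -30.48231353]
0.9 [ 0.37  -0.796  0.9  ] [221.01531303 -92.24619322] [   7.4976854  -354.90565418]
```

play_rows([
  [[-0.28,-0.48,0,0,0,0,1],[-0.55,-0.95,0,0,0,0,1],[-0.55,-0.95,0,0,0,0,1]],
])

```text
time: 0.4
position: [0.2308, 0.5035, 0.2912]
tool_rot: [0.513, 3.098, -0.007]
ft_force: [0.1, 0.8, -0.2]
grip_width: 0.997
grip_force: 0.0
```

play_rows([
  [[-0.28,-0.48,0,0,0,0,1],[-0.55,-0.95,0,0,0,0,1],[-0.55,-0.95,0,0,0,0.1,1],[-0.55,-0.95,0,0,0,0.2,1],[-0.55,-0.95,0,0,0,0.29,1],[-0.55,-0.95,0,0,0,0.38,1],[-0.55,-0.95,0,0,0,0.47,1],[-0.55,-0.95,0,0,0,0.56,1]],
])

```text
time: 1.2
position: [0.2501, 0.4015, 0.2921]
tool_rot: [-1.784, -2.586, 0.0]
ft_force: [-0.2, -0.6, -0.8]
grip_width: 1.001
grip_force: 0.0
```

play_rows([
  [[0,0,0,0,0,0.09,1],[0,0,0,0,0,0.18,1],[0,0,0,0,0,0.2356,1],[0,0,0,0,0,0.2356,1]],
])

```text
time: 1.6
position: [0.2501, 0.4015, 0.2921]
tool_rot: [-2.223, -2.22, 0.0]
ft_force: [-1.0, -0.4, 0.2]
grip_width: 1.002
grip_force: 0.0
```

play_rows([
  [[-0.5,0.2,0,0,0,0,1],[-1,0.5,0,0,0,0,1],[-1,0.5,0,0,0,0,1]],
])

```text
time: 1.9
position: [0.3027, 0.2969, 0.2922]
tool_rot: [2.227, 2.214, -0.0]
ft_force: [0.6, 0.1, 0.4]
grip_width: 0.996
grip_force: 0.0
```

play_rows([
  [[-0.4,0.35,0,0,0,0,1],[-0.8,0.7,0,0,0,0,1],[-1,1,0,0,0,0,1],[-1,1,0,0,0,0,1]],
])

```text
time: 2.3
position: [0.4038, 0.1969, 0.2926]
tool_rot: [2.23, 2.21, 0.002]
ft_force: [-1.2, -0.3, -0.5]
grip_width: 1.002
grip_force: 0.0
```

play_rows([
  [[-0.1,0.3,0,0,0,0,1],[-0.5,0.5,0,0,0,0,1],[-0.5,0.5,0,0,0,0,1]],
])

```text
time: 2.6
position: [0.4522, 0.1464, 0.2923]
tool_rot: [2.228, 2.211, -0.001]
ft_force: [0.3, -0.1, -0.8]
grip_width: 1.0
grip_force: 0.0
```

Run:
```python
from h import *
import pickle
st,im=snap('wrist','w1');pickle.dump(st,open('w1.pkl','wb'));print(st['time'],st['position'],st['tool_rot'],st['joint_positions'])
```

```text
2.6 [0.45215322 0.1464223  0.29233016] [ 2.22813217e+00  2.21106717e+00 -1.39939358e-03] [-0.76283967 -0.06789135  0.37712841  1.87937805  0.028567    1.32527381
 -0.4011294 ]
```

View pics/w1.png

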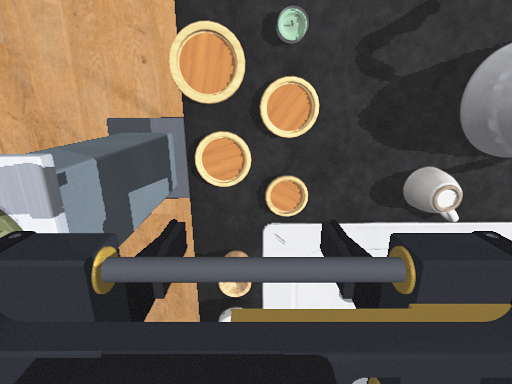

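Run:
```python
from h import *
import pickle
im=cv2.imread('pics/w1.png');st=pickle.load(open('w1.pkl','rb'))
h=cv2.cvtColor(im,cv2.COLOR_BGR2HSV)
for p in((173,62),(240,80),(207,60),(100,60),(265,105)):print(p,h[p[1],p[0]])
m=((h[...,0]>15)&(h[...,0]<30)&(h[...,1]>60)&(h[...,2]>170)).astype(np.uint8)*255
m=cv2.morphologyEx(m,cv2.MORPH_CLOSE,np.ones((3,3)))
c,_=cv2.findContours(m,cv2.RETR_EXTERNAL,cv2.CHAIN_APPROX_NONE)
for k in c:
    if cv2.contourArea(k)<800:continue
    e=cv2.fitEllipse(cv2.convexHull(k));u=e[0]
    a=ray('wrist',u,.012,st);f=cam('wrist')[0] if 0 else 275
    x,y,w,hh=cv2.boundingRect(k)
    L=ray('wrist',(x,u[1]),.012,st);Rr=ray('wrist',(x+w,u[1]),.012,st)
    print(np.round(u,1),np.round(e[1],1),a.round(4),'diam',np.linalg.norm(L-Rr).round(4))
```

```text
(173, 62) [ 24  77 245]
(240, 80) [ 25  72 249]
(207, 60) [ 13 149 215]
(100, 60) [ 15 128 202]
(265, 105) [ 28  57 247]
[286.6 195.8] [40.1 42.1] [0.5005 0.1032 0.012 ] diam 0.06
[222.7 158.8] [54.5 56.4] [0.4114 0.1573 0.012 ] diam 0.0767
[289.4 106.5] [58.2 61.4] [0.5007 0.2252 0.012 ] diam 0.0766
[127.2  94.5] [75.4 95.3] [0.2925 0.2415 0.012 ] diam 0.0934
[41.6 93.9] [ 90.2 121.1] [0.1832 0.243  0.012 ] diam 0.0996
[185.5  52.2] [ 95.8 127.7] [0.371  0.2901 0.012 ] diam 0.1241
[96.8 39. ] [ 83.4 115. ] [0.2647 0.3054 0.012 ] diam 0.1042
```

play_rows([
  [[-0.5,0,0,0,0,0,1],[-1,0,0,0,0,0,1],[-1,0,0,0,0,0,1]],
])

```text
time: 2.95
position: [0.4495, 0.0458, 0.2926]
tool_rot: [2.23, 2.211, -0.0]
ft_force: [0.9, 0.7, -0.1]
grip_width: 1.005
grip_force: 0.0
```

play_rows([
  [[-0.5,0,0,0,0,0,1],[-1,0,0,0,0,0,1],[-1,0,0,0,0,0,1]],
])

```text
time: 3.25
position: [0.4492, -0.0541, 0.2928]
tool_rot: [2.231, 2.21, 0.0]
ft_force: [0.7, 1.3, -0.5]
grip_width: 1.001
grip_force: 0.0
```

play_rows([
  [[-0.5,0,0,0,0,0,1],[-1,0,0,0,0,0,1],[-1,0,0,0,0,0,1],[-1,0,0,0,0,0,1]],
])

```text
time: 3.65
position: [0.4496, -0.148, 0.2923]
tool_rot: [-2.223, -2.219, -0.002]
ft_force: [0.0, 0.5, 0.3]
grip_width: 1.005
grip_force: 0.0
```

Run:
```python
from h import *
import pickle
st,im=snap('wrist','w2');pickle.dump(st,open('w2.pkl','wb'));print(st['time'],st['position'],st['tool_rot'],st['joint_positions'])
```

```text
3.65 [ 0.44960565 -0.14798949  0.29227816] [-2.22320353e+00 -2.21866981e+00 -1.63447734e-03] [-0.51435283 -0.10839186  0.73565331  1.89305755  0.07353029  1.32970619
  0.1987426 ]
```

View pics/w2.png

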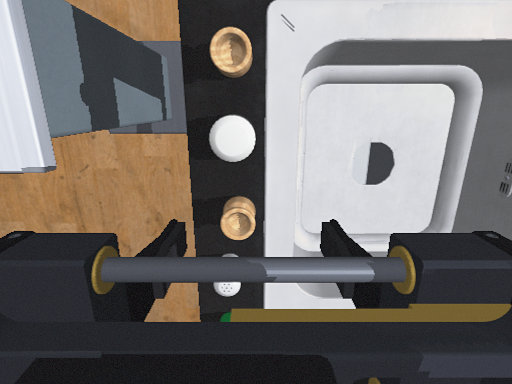

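Run:
```python
from h import *
import pickle
# large coaster
im=cv2.imread('pics/w1.png');st=pickle.load(open('w1.pkl','rb'))
h=cv2.cvtColor(im,cv2.COLOR_BGR2HSV)
m=((h[...,0]>19)&(h[...,0]<32)&(h[...,1]<110)&(h[...,2]>215)).astype(np.uint8)*255
r=np.zeros_like(m);r[12:112,164:252]=m[12:112,164:252]
p=cv2.findNonZero(r);e=cv2.fitEllipse(cv2.convexHull(p));print('large',e,ray('wrist',e[0],.012,st).round(4))
im=cv2.imread('pics/w2.png');st=pickle.load(open('w2.pkl','rb'));h=cv2.cvtColor(im,cv2.COLOR_BGR2HSV)
def rep(n,m,z):
    x,y,w,hh=cv2.boundingRect(cv2.findNonZero(m.astype(np.uint8)))
    A=ray('wrist',(x,y+hh/3),z,st);B=ray('wrist',(x+w,y+hh/3),z,st);T=ray('wrist',(x+w/2,y),z,st);Bt=ray('wrist',(x+w/2,y+hh),z,st)
    print(n,(x,y,w,hh),'x',((A+B)/2)[0].round(4),'w',(B-A)[0].round(4),'ytop',T[1].round(4),'ybot',Bt[1].round(4))
def roi(m,a,b,c,d):
    r=np.zeros_like(m);r[b:d,a:c]=m[b:d,a:c];
    return cv2.morphologyEx(r.astype(np.uint8),cv2.MORPH_OPEN,np.ones((3,3)))
w=(h[...,1]>60)&(h[...,2]>90)&(h[...,0]<30)
rep('cup1',roi(w,200,10,262,90),.058);rep('cup2',roi(w,212,185,262,248),.058)
wh=(h[...,1]<40)&(h[...,2]>120);rep('timer',roi(wh,200,105,262,175),.047);rep('shaker',roi(wh,205,270,250,310),.064)
cv2.imwrite('pics/c2.png',cv2.resize(im[10:310,190:270],None,fx=2,fy=2,interpolation=2))
```

```text
large ((206.560546875, 61.56597900390625), (74.42535400390625, 81.61421966552734), 164.09292602539062) [0.3962 0.2794 0.012 ]
cup1 (210, 27, 43, 50) x 0.4272 w 0.046 ytop 0.0125 ybot -0.0365
cup2 (220, 196, 36, 44) x 0.4308 w 0.0457 ytop -0.1749 ybot -0.2357
timer (210, 115, 46, 47) x 0.426 w 0.0555 ytop -0.0774 ybot -0.1339
shaker (214, 282, 27, 14) x 0.4149 w 0.0368 ytop -0.2956 ybot -0.318
```

View pics/c2.png

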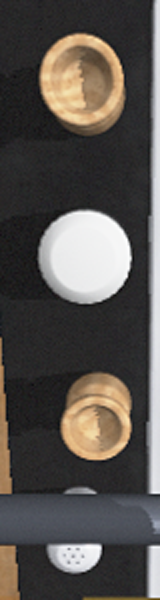

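play_rows([
  [[0.2,-0.1,0.4,0,0,0,1],[0.42,-0.24,0.8,0,0,0,1],[0.42,-0.24,1,0,0,0,1],[0.42,-0.24,1,0,0,0,1]],
])

```text
time: 4.1
position: [0.4234, -0.1037, 0.1895]
tool_rot: [-2.214, -2.222, 0.006]
ft_force: [-0.5, 0.4, 0.3]
grip_width: 0.999
grip_force: 0.0
```

play_rows([
  [[0,0,0.3,0,0,0,1],[0,0,0.5,0,0,0,1],[0,0,0.6,0,0,0,1],[0,0,0.6,0,0,0,1]],
])

```text
time: 4.5
position: [0.4256, -0.1063, 0.1322]
tool_rot: [-2.222, -2.221, 0.002]
ft_force: [0.5, -0.0, 0.3]
grip_width: 1.003
grip_force: 0.0
```

Run:
```python
from h import *
st,im=snap('wrist','w3');print(st['position'],st['tool_rot'],st['joint_positions'])
p=st['position'];W=Ro.from_rotvec(st['tool_rot']).as_matrix()
g=p+W@[0,0,.051];print(proj('wrist',g,st),proj('wrist',(.426,-.1057,.047),st))
```

```text
[ 0.4256307  -0.10626515  0.1322017 ] [-2.22174540e+00 -2.22051042e+00  1.51474415e-03] [-0.53465466  0.00608601  0.7291277   2.15784829 -0.00421491  0.9801151
  0.19625864]
[252.66022124 249.64456146] [253.32860844 224.62439327]
```

View pics/w3.png

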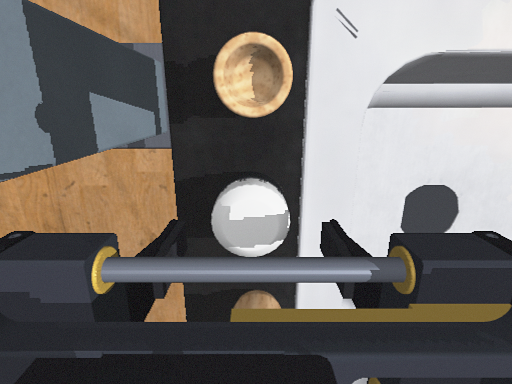

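play_rows([
  [[0.04,0,0.2,0,0,0,1],[0.04,0,0.4,0,0,0,1],[0.04,0,0.49,0,0,0,1],[0.04,0,0.49,0,0,0,1],[0.04,0,0.49,0,0,0,1]],
])

```text
time: 5.05
position: [0.4262, -0.1031, 0.0842]
tool_rot: [2.223, 2.219, 0.002]
ft_force: [-0.2, -0.3, -0.2]
grip_width: 1.001
grip_force: 0.0
```

play_rows([
  [[0,0,0,0,0,0,-1],[0,0,0,0,0,0,-1],[0,0,0,0,0,0,-1],[0,0,0,0,0,0,-1],[0,0,0,0,0,0,-1],[0,0,0,0,0,0,-1]],
], squeeze=20)

```text
time: 5.65
position: [0.425, -0.1029, 0.0833]
tool_rot: [-2.223, -2.219, 0.001]
ft_force: [-2.5, -0.5, 5.9]
grip_width: 0.668
grip_force: 20.0
```

Run:
```python
from h import *
st=ctrl.get_state();print(st['position'],st['tool_rot'],st['joint_positions'],st['grip_width']*87,st['grip_force'])
```

```text
[ 0.42500918 -0.10289861  0.08333645] [-2.22264923e+00 -2.21870228e+00  7.29852563e-04] [-0.52134212  0.10763257  0.73205337  2.19915081 -0.09469704  0.86562606
  0.2676188 ] 58.09267119034679 20.000952780246735
```

play_rows([
  [[0,0,-0.3,0,0,0,-1],[0,0,-0.7,0,0,0,-1],[0,0,-1,0,0,0,-1],[0,0,-1,0,0,0,-1]],
])

```text
time: 6.05
position: [0.4282, -0.1033, 0.1869]
tool_rot: [2.22, 2.216, 0.011]
ft_force: [-0.1, 0.0, -1.1]
grip_width: 0.67
grip_force: 20.0
```

play_rows([
  [[0.25,0.1,0,0,0,0,-1],[0.6,0.2,0,0,0,0,-1],[1,0.2,0,0,0,0,-1]],
])

```text
time: 6.35
position: [0.4461, -0.0025, 0.1824]
tool_rot: [2.226, 2.216, 0.0]
ft_force: [0.2, 0.4, -2.1]
grip_width: 0.67
grip_force: 20.0
```

play_rows([
  [[0.35,0,0,0,0,0,-1],[0.7,0,0,0,0,0,-1],[1,0,0,0,0,0,-1]],
])

```text
time: 6.65
position: [0.4449, 0.0989, 0.1818]
tool_rot: [-2.221, -2.22, 0.002]
ft_force: [0.7, 0.1, -1.0]
grip_width: 0.667
grip_force: 20.0
```

play_rows([
  [[0.35,0,0,0,0,0,-1],[0.7,0,0,0,0,0,-1],[1,0,0,0,0,0,-1]],
])

```text
time: 6.95
position: [0.4451, 0.1988, 0.1817]
tool_rot: [-2.222, -2.22, 0.002]
ft_force: [0.9, -0.6, -1.7]
grip_width: 0.666
grip_force: 20.0
```

play_rows([
  [[0.1,-0.2,0,0,0,-0.1,-1],[0.3,-0.4,0,0,0,-0.2,-1],[0.6,-0.49,0,0,0,-0.28,-1],[0.81,-0.49,0,0,0,-0.28,-1],[0.81,-0.49,0,0,0,-0.28,-1]],
])

```text
time: 7.45
position: [0.3965, 0.2813, 0.1824]
tool_rot: [-1.684, -2.652, -0.001]
ft_force: [0.4, -0.8, -1.3]
grip_width: 0.67
grip_force: 20.0
```

Run:
```python
from h import *
st,im=snap('wrist','w4');print(st['position'],st['tool_rot'],st['joint_positions'],st['grip_width'])
print(proj('wrist',(.3962,.2794,.012),st))
# rough: where timer foot lands
W=Ro.from_rotvec(st['tool_rot']).as_matrix();print(W)
```

```text
[0.3965136  0.28126631 0.18244002] [-1.68413143e+00 -2.65175133e+00 -7.24807375e-04] [-0.96083754  0.05598044  0.29919889  1.99379904 -0.01899413  1.09401561
 -0.21423267] 0.6696039093234057
[251.31607364 191.37990198]
[[-4.25157163e-01  9.05119542e-01  4.31670323e-05]
 [ 9.05119430e-01  4.25157086e-01  5.19247669e-04]
 [ 4.51628442e-04  2.59833186e-04 -9.99999864e-01]]
```

View pics/w4.png

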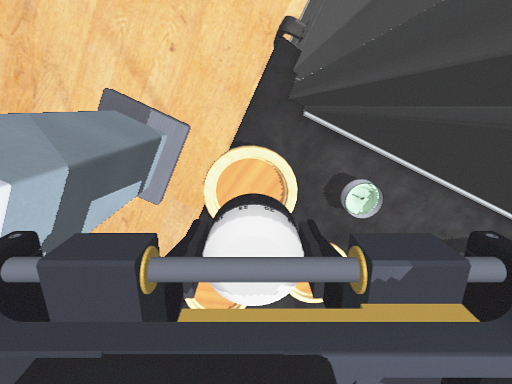

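play_rows([
  [[-0.02,0,0.3,0,0,0,-1],[-0.02,0,0.6,0,0,0,-1],[-0.02,0,0.8,0,0,0,-1],[-0.02,0,0.88,0,0,0,-1],[-0.02,0,0.92,0,0,0,-1],[-0.02,0,0.92,0,0,0,-1]],
])

```text
time: 8.1
position: [0.3985, 0.276, 0.0914]
tool_rot: [1.688, 2.649, 0.0]
ft_force: [0.2, 0.0, -1.7]
grip_width: 0.67
grip_force: 20.0
```

Run:
```python
from h import *
st=ctrl.get_state();print(st['position'],st['tool_rot'],st['ft_force'],st['grip_width'])
```

```text
[0.39850444 0.27595153 0.09140744] [1.68757991e+00 2.64938405e+00 1.59570658e-04] [ 0.16769122  0.00752258 -1.69625856] 0.6704441447749299
```

play_rows([
  [[0.025,0,0.02,0,0,0,-1],[0.025,0,0.02,0,0,0,-1],[0.025,0,0.02,0,0,0,1],[0.025,0,0.02,0,0,0,1],[0.025,0,0.02,0,0,0,1],[0.025,0,0.02,0,0,0,1],[0.025,0,0.02,0,0,0,1]],
])

```text
time: 8.8
position: [0.3969, 0.2786, 0.0894]
tool_rot: [1.686, 2.651, 0.001]
ft_force: [0.7, -0.1, 1.2]
grip_width: 0.98
grip_force: 0.0
```

play_rows([
  [[0,0,-0.3,0,0,0,1],[0,0,-0.7,0,0,0,1],[0,0,-1,0,0,0,1],[0,0,-1,0,0,0,1]],
])

```text
time: 9.2
position: [0.3991, 0.2802, 0.1938]
tool_rot: [1.685, 2.649, 0.014]
ft_force: [0.3, 1.2, 0.5]
grip_width: 1.0
grip_force: 0.0
```

Run:
```python
from h import *
st,im=snap('wrist','w5');print(st['position'],st['tool_rot'],st['ft_force'],st['grip_width'])
print(proj('wrist',(.3962,.2794,.053),st),proj('wrist',(.3962,.2794,.012),st))
cv2.imwrite('pics/c5.png',im[100:330,120:400])
w3=cv2.imread('pics/w3.png')
```

```text
[0.39910232 0.2802237  0.19379143] [1.68477598 2.64924513 0.01363449] [0.33658818 1.24890113 0.53557555] 1.000348248391269
[247.76442476 199.40833614] [248.10850446 186.69984832]
```

View pics/c5.png

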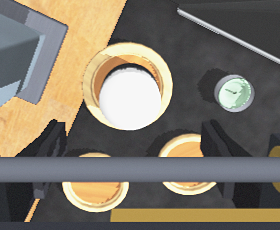

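Run:
```python
from h import *
st=dict(position=np.array([.42563,-.10627,.1322]),tool_rot=np.array([-2.22175,-2.22051,.0015]))
print(ray('wrist',(253,75),.058,st),ray('wrist',(251,217),.047,st))
```

```text
[ 0.42605793 -0.00927964  0.058     ] [ 0.42462971 -0.10011949  0.047     ]
```

play_rows([
  [[-0.2,0.2,0,0,0,0.09,1],[-0.5,0.4,0,0,0,0.18,1],[-0.8,0.6,0,0,0,0.28,1],[-0.8,0.6,0,0,0,0.28,1]],
])

```text
time: 9.65
position: [0.4884, 0.2271, 0.188]
tool_rot: [2.232, 2.206, -0.003]
ft_force: [-0.5, -0.7, 0.9]
grip_width: 1.004
grip_force: 0.0
```

play_rows([
  [[-0.35,0,0,0,0,0,1],[-0.7,0,0,0,0,0,1],[-1,0,0,0,0,0,1],[-1,0,0,0,0,0,1]],
])

```text
time: 10.05
position: [0.4842, 0.1267, 0.1879]
tool_rot: [-2.23, -2.213, 0.005]
ft_force: [0.1, -0.0, 0.6]
grip_width: 1.0
grip_force: 0.0
```

play_rows([
  [[-0.35,-0.15,0,0,0,0,1],[-0.7,-0.3,0,0,0,0,1],[-1,-0.4,0,0,0,0,1]],
])

```text
time: 10.35
position: [0.443, 0.031, 0.188]
tool_rot: [-2.22, -2.22, 0.003]
ft_force: [-0.0, -1.3, -0.1]
grip_width: 1.001
grip_force: 0.0
```

play_rows([
  [[-0.2,-0.1,0.1,0,0,0,1],[-0.36,-0.18,0.25,0,0,0,1],[-0.36,-0.18,0.45,0,0,0,1],[-0.36,-0.18,0.45,0,0,0,1],[-0.36,-0.18,0.45,0,0,0,1]],
])

```text
time: 10.85
position: [0.4263, -0.0036, 0.1439]
tool_rot: [-2.221, -2.221, 0.002]
ft_force: [0.3, 0.5, 0.5]
grip_width: 1.003
grip_force: 0.0
```

Run:
```python
from h import *
st,im=snap('wrist','w6');print(st['position'],st['tool_rot'],st['joint_positions'])
h=cv2.cvtColor(im,cv2.COLOR_BGR2HSV)
m=((h[...,1]>60)&(h[...,2]>110)&(h[...,0]<30)).astype(np.uint8);r=m*0;r[150:255,190:315]=m[150:255,190:315];r=cv2.morphologyEx(r,cv2.MORPH_OPEN,np.ones((5,5)))
x,y,w,hh=cv2.boundingRect(cv2.findNonZero(r));print(x,y,w,hh,ray('wrist',(x+w/2,y+w/2),.058,st))
```

```text
[ 0.42629125 -0.00364792  0.14387873] [-2.2213829  -2.22052101  0.00232653] [-0.65781683 -0.04383474  0.59931101  2.16988575  0.02975047  1.00967636
 -0.07521516]
221 184 62 71 [0.42568577 0.00390452 0.058     ]
```

Run:
```python
from h import *
im=cv2.imread('pics/w6.png');a=im[130:290,160:350];cv2.imwrite('pics/c6.png',cv2.resize(a,None,fx=3,fy=3))
```

```text
(no output)
```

View pics/c6.png

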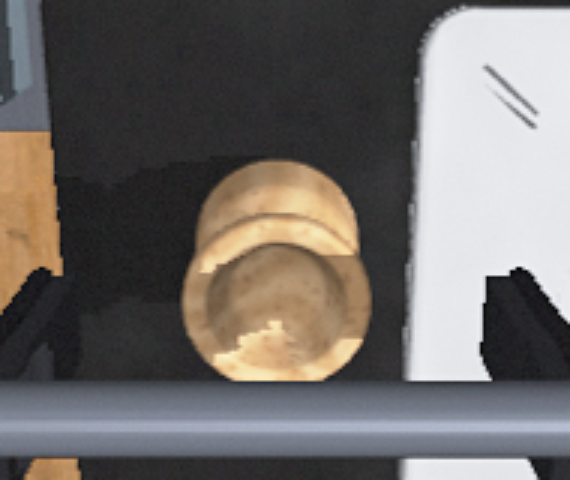

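Run:
```python
from h import *
st=dict(position=np.array([.42629,-.00365,.14388]),tool_rot=np.array([-2.22138,-2.22052,.0023]))
print(ray('wrist',(252.2,229.7),.058,st),ray('wrist',(221,220),.058,st)-ray('wrist',(284,220),.058,st))
```

```text
[ 0.42581328 -0.00732328  0.058     ] [-4.42512839e-02 -4.36599373e-06  0.00000000e+00]
```

play_rows([
  [[-0.045,0,0.2,0,0,0,1],[-0.045,0,0.4,0,0,0,1],[-0.045,0,0.55,0,0,0,1],[-0.045,0,0.55,0,0,0,1],[-0.045,0,0.55,0,0,0,1]],
])

```text
time: 11.4
position: [0.4274, -0.0084, 0.09]
tool_rot: [2.222, 2.22, 0.001]
ft_force: [0.2, -0.3, -0.4]
grip_width: 1.002
grip_force: 0.0
```

play_rows([
  [[0,0,0,0,0,0,-1],[0,0,0,0,0,0,-1],[0,0,0,0,0,0,-1],[0,0,0,0,0,0,-1],[0,0,0,0,0,0,-1],[0,0,0,0,0,0,-1],[0,0,0,0,0,0,-1]],
], squeeze=12)

```text
time: 12.1
position: [0.4266, -0.0089, 0.0893]
tool_rot: [-2.223, -2.219, 0.0]
ft_force: [-0.8, 0.3, 2.2]
grip_width: 0.521
grip_force: 12.0
```

Run:
```python
from h import *
st=ctrl.get_state();print(st['position'],st['tool_rot'],st['joint_positions'],st['grip_width']*87,st['grip_force'])
```

```text
[ 0.42663515 -0.00885117  0.08930544] [-2.22327756e+00 -2.21929301e+00  1.54682761e-04] [-0.6431146   0.06138612  0.62098644  2.2161823  -0.04659255  0.87622048
  0.00502887] 45.28446468353392 12.000204659560456
```

play_rows([
  [[0,0,-0.3,0,0,0,-1],[0,0,-0.7,0,0,0,-1],[0,0,-1,0,0,0,-1]],
])

```text
time: 12.4
position: [0.4269, -0.009, 0.191]
tool_rot: [2.223, 2.219, 0.001]
ft_force: [1.1, 0.7, -0.6]
grip_width: 0.523
grip_force: 12.0
```

play_rows([
  [[0.3,0.15,0,0,0,0,-1],[0.65,0.35,0,0,0,0,-1],[1,0.4,0,0,0,0,-1]],
])

```text
time: 12.7
position: [0.4686, 0.0923, 0.1899]
tool_rot: [2.224, 2.217, 0.004]
ft_force: [0.3, -0.4, 0.1]
grip_width: 0.525
grip_force: 12.0
```

play_rows([
  [[0.35,0.15,0,0,0,0,-1],[0.7,0.3,0,0,0,0,-1],[1,0.34,0,0,0,0,-1]],
])

```text
time: 13.0
position: [0.502, 0.1931, 0.189]
tool_rot: [2.222, 2.22, 0.001]
ft_force: [-0.7, 0.1, -0.4]
grip_width: 0.518
grip_force: 12.0
```

play_rows([
  [[0.2,0,0,0,0,0,-1],[0.34,0,0,0,0,0,-1],[0.34,0,0,0,0,0,-1],[0.34,0,0,0,0,0,-1]],
])

```text
time: 13.4
position: [0.501, 0.2237, 0.1892]
tool_rot: [2.224, 2.218, -0.001]
ft_force: [0.1, 0.7, -0.7]
grip_width: 0.522
grip_force: 12.0
```

play_rows([
  [[0,0,0.3,0,0,0,-1],[0,0,0.6,0,0,0,-1],[0,0,0.75,0,0,0,-1],[0,0,0.75,0,0,0,-1]],
])

```text
time: 13.8
position: [0.4998, 0.2229, 0.1124]
tool_rot: [-2.225, -2.217, 0.007]
ft_force: [0.5, 0.5, 0.1]
grip_width: 0.521
grip_force: 12.0
```

Run:
```python
from h import *
st=ctrl.get_state();print(st['position'],st['tool_rot'],st['ft_force'],st['grip_width'])
```

```text
[0.4998417  0.22292988 0.11237895] [-2.22501146 -2.21690931  0.0071751 ] [0.49261457 0.49573881 0.08787283] 0.5210028487679987
```

play_rows([
  [[0.02,0,0.1,0,0,0,-1],[0.02,0,0.19,0,0,0,-1],[0.02,0,0.19,0,0,0,-1],[0.02,0,0.19,0,0,0,-1]],
])

```text
time: 14.2
position: [0.5012, 0.2271, 0.0956]
tool_rot: [2.223, 2.22, 0.0]
ft_force: [0.1, 0.7, -0.5]
grip_width: 0.523
grip_force: 12.0
```

play_rows([
  [[0,0,0,0,0,0,1],[0,0,0,0,0,0,1],[0,0,0,0,0,0,1],[0,0,0,0,0,0,1],[0,0,0,0,0,0,1],[0,0,0,0,0,0,1]],
])

```text
time: 14.8
position: [0.5011, 0.2271, 0.0953]
tool_rot: [2.223, 2.22, 0.0]
ft_force: [0.4, -0.6, -0.3]
grip_width: 0.953
grip_force: 0.0
```

play_rows([
  [[0,0,-0.3,0,0,0,1],[0,0,-0.7,0,0,0,1],[0,0,-1,0,0,0,1],[0,0,-1,0,0,0,1]],
])

```text
time: 15.2
position: [0.5037, 0.2281, 0.2001]
tool_rot: [2.222, 2.218, 0.014]
ft_force: [0.2, -0.1, 0.9]
grip_width: 0.997
grip_force: 0.0
```

Run:
```python
from h import *
st,im=snap('wrist','w7');print(st['position'],st['tool_rot'],st['ft_force'],st['grip_width'])
print(proj('wrist',(.5007,.2252,.064),st),proj('wrist',(.5007,.2252,.012),st))
cv2.imwrite('pics/c7.png',im[0:260,100:400])
```

```text
[0.50369817 0.22810918 0.20010871] [2.22232727 2.21810608 0.01389713] [ 0.18355655 -0.0669589   0.90038339] 0.9974856185787991
[248.17516379 205.30115387] [248.59650809 188.69819325]
```

View pics/c7.png

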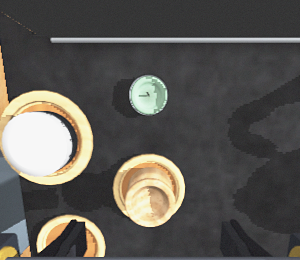

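play_rows([
  [[-0.3,0,0,0,0,0,1],[-0.65,0,0,0,0,0,1],[-1,-0.1,0,0,0,0,1]],
])

```text
time: 15.55
position: [0.4907, 0.1257, 0.1939]
tool_rot: [2.223, 2.22, -0.003]
ft_force: [-0.9, -1.0, 1.3]
grip_width: 1.003
grip_force: 0.0
```

play_rows([
  [[-0.35,-0.1,0,0,0,0,1],[-0.7,-0.2,0,0,0,0,1],[-1,-0.3,0,0,0,0,1]],
])

```text
time: 15.85
position: [0.4593, 0.0251, 0.1938]
tool_rot: [-2.224, -2.218, 0.004]
ft_force: [-0.9, -1.0, 0.5]
grip_width: 1.002
grip_force: 0.0
```

play_rows([
  [[-0.35,0,0,0,0,0,1],[-0.7,0,0,0,0,0,1],[-1,0,0,0,0,0,1]],
])

```text
time: 16.15
position: [0.4595, -0.0746, 0.1941]
tool_rot: [-2.223, -2.218, 0.002]
ft_force: [1.0, 0.3, 0.4]
grip_width: 1.001
grip_force: 0.0
```

play_rows([
  [[-0.35,0,0,0,0,0,1],[-0.7,-0.15,0.15,0,0,0,1],[-1,-0.3,0.3,0,0,0,1],[-1,-0.3,0.3,0,0,0,1],[-1,-0.3,0.3,0,0,0,1]],
])

```text
time: 16.65
position: [0.4293, -0.1729, 0.1641]
tool_rot: [-2.224, -2.216, 0.002]
ft_force: [0.3, 0.4, 0.4]
grip_width: 0.997
grip_force: 0.0
```

Run:
```python
from h import *
st,im=snap('wrist','w8');print(st['position'],st['tool_rot'],st['joint_positions'])
print(proj('wrist',(.4308,-.208,.058),st))
cv2.imwrite('pics/c8.png',cv2.resize(im[130:320,150:350],None,fx=2.5,fy=2.5))
```

```text
[ 0.42931516 -0.17294328  0.16405275] [-2.22416020e+00 -2.21590153e+00  2.03593350e-03] [-0.47142954  0.01932077  0.81392952  2.07617479 -0.01578834  1.05455752
  0.34651324]
[254.9911414  254.45655071]
```

View pics/c8.png

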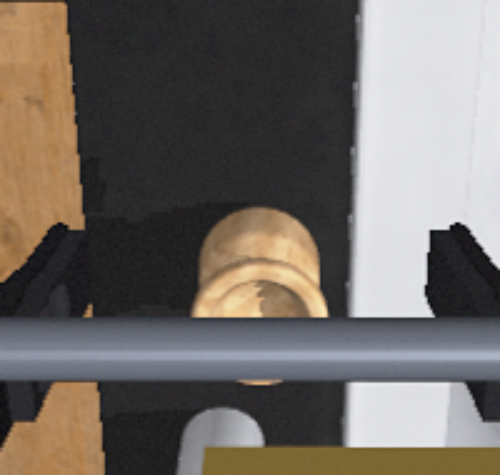

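play_rows([
  [[-0.2,0.01,0,0,0,0,1],[-0.37,0.01,0,0,0,0,1],[-0.37,0.01,0.3,0,0,0,1],[-0.37,0.01,0.55,0,0,0,1],[-0.37,0.01,0.74,0,0,0,1],[-0.37,0.01,0.74,0,0,0,1]],
])

```text
time: 17.3
position: [0.4304, -0.2078, 0.089]
tool_rot: [-2.218, -2.22, 0.005]
ft_force: [-0.6, 0.5, -0.4]
grip_width: 1.001
grip_force: 0.0
```

play_rows([
  [[0,0,0,0,0,0,-1],[0,0,0,0,0,0,-1],[0,0,0,0,0,0,-1],[0,0,0,0,0,0,-1],[0,0,0,0,0,0,-1],[0,0,0,0,0,0,-1],[0,0,0,0,0,0,-1]],
])

```text
time: 18.0
position: [0.4314, -0.2098, 0.0915]
tool_rot: [-2.223, -2.219, -0.0]
ft_force: [-0.0, -0.2, 3.0]
grip_width: 0.516
grip_force: 12.0
```

Run:
```python
from h import *
st=ctrl.get_state();print(st['position'],st['tool_rot'],st['joint_positions'],st['grip_width']*87,st['grip_force'])
```

```text
[ 0.43135375 -0.2098472   0.09145435] [-2.22337079e+00 -2.21930961e+00 -4.81114617e-04] [-0.36969468  0.21772514  0.83715071  2.10134876 -0.20610594  0.90363921
  0.58238952] 44.87457430879749 12.000199077883735
```

play_rows([
  [[0,0,-0.3,0,0,0,-1],[0,0,-0.7,0,0,0,-1],[0,0,-1,0,0,0,-1]],
])

```text
time: 18.3
position: [0.4314, -0.2103, 0.1929]
tool_rot: [2.224, 2.218, 0.0]
ft_force: [0.8, -0.9, -0.7]
grip_width: 0.515
grip_force: 12.0
```

play_rows([
  [[0.3,0.1,0,0,0,0,-1],[0.65,0.2,0,0,0,0,-1],[1,0.2,0,0,0,0,-1]],
])

```text
time: 18.6
position: [0.4526, -0.1088, 0.1918]
tool_rot: [2.223, 2.217, 0.002]
ft_force: [-0.2, 0.3, -0.1]
grip_width: 0.515
grip_force: 12.0
```

play_rows([
  [[0.35,0,0,0,0,0,-1],[0.7,0,0,0,0,0,-1],[1,0,0,0,0,0,-1]],
])

```text
time: 18.9
position: [0.4514, -0.008, 0.1913]
tool_rot: [-2.222, -2.22, -0.001]
ft_force: [0.2, -0.3, 0.2]
grip_width: 0.519
grip_force: 12.0
```

play_rows([
  [[0.35,0,0,0,0,0,-1],[0.7,0,0,0,0,0,-1],[1,0,0,0,0,0,-1]],
])

```text
time: 19.2
position: [0.4516, 0.092, 0.1912]
tool_rot: [-2.222, -2.22, -0.001]
ft_force: [0.5, -0.1, -0.3]
grip_width: 0.517
grip_force: 12.0
```

play_rows([
  [[0.3,-0.15,0,0,0,0,-1],[0.5,-0.3,0,0,0,0,-1],[0.67,-0.4,0,0,0,0,-1],[0.67,-0.4,0,0,0,0,-1],[0.67,-0.4,0,0,0,0,-1]],
])

```text
time: 19.7
position: [0.4121, 0.1569, 0.1912]
tool_rot: [2.222, 2.22, -0.0]
ft_force: [0.1, -0.5, 0.4]
grip_width: 0.514
grip_force: 12.0
```

play_rows([
  [[0,0,0.3,0,0,0,-1],[0,0,0.6,0,0,0,-1],[0,0,0.75,0,0,0,-1],[0,0,0.75,0,0,0,-1],[0,0,0.75,0,0,0,-1]],
])

```text
time: 20.2
position: [0.4127, 0.1563, 0.1166]
tool_rot: [2.225, 2.217, -0.0]
ft_force: [1.1, 0.3, -0.2]
grip_width: 0.518
grip_force: 12.0
```

Run:
```python
from h import *
st=ctrl.get_state();print(st['position'],st['tool_rot'],st['ft_force'],st['grip_width'],st['joint_positions'])
```

```text
[0.41270882 0.15634284 0.11660443] [ 2.22489604e+00  2.21718903e+00 -4.28583968e-05] [ 1.10481761  0.25907553 -0.20947971] 0.5183669786216153 [-0.85858132  0.04463755  0.44703616  2.15864017 -0.02318679  0.94264638
 -0.40177961]
```

play_rows([
  [[0.01,0,0.1,0,0,0,-1],[0.01,-0.01,0.19,0,0,0,-1],[0.01,-0.01,0.19,0,0,0,-1],[0.01,-0.01,0.19,0,0,0,-1]],
])

```text
time: 20.6
position: [0.4107, 0.1581, 0.0971]
tool_rot: [-2.223, -2.219, 0.001]
ft_force: [0.1, -0.2, -0.4]
grip_width: 0.517
grip_force: 12.0
```

play_rows([
  [[0,0,0,0,0,0,1],[0,0,0,0,0,0,1],[0,0,0,0,0,0,1],[0,0,0,0,0,0,1],[0,0,0,0,0,0,1],[0,0,0,0,0,0,1]],
])

```text
time: 21.2
position: [0.411, 0.1582, 0.0973]
tool_rot: [-2.223, -2.22, -0.0]
ft_force: [0.5, 0.1, 0.3]
grip_width: 0.959
grip_force: 0.0
```

play_rows([
  [[0,0,-0.3,0,0,0,1],[0,0,-0.7,0,0,0,1],[0,0,-1,0,0,0,1],[0,0,-1,0,0,0,1]],
])

```text
time: 21.6
position: [0.4134, 0.1594, 0.2015]
tool_rot: [2.222, 2.218, 0.013]
ft_force: [0.9, 0.2, -0.3]
grip_width: 0.999
grip_force: 0.0
```

Run:
```python
from h import *
st,im=snap('wrist','w9');print(st['position'],st['tool_rot'])
print(proj('wrist',(.4114,.1573,.064),st),proj('wrist',(.4114,.1573,.012),st))
h=cv2.cvtColor(im,cv2.COLOR_BGR2HSV);print(im.shape)
```

```text
[0.41344307 0.15935069 0.20148772] [2.2223813  2.21843167 0.01337589]
[249.32233518 203.85015583] [249.56861445 187.55147671]
(384, 512, 3)
```

play_rows([
  [[-0.3,0.2,0,0,0,0,1],[-0.65,0.35,0,0,0,0,1],[-1,0.35,0,0,0,0,1]],
])

```text
time: 21.95
position: [0.4465, 0.0567, 0.1962]
tool_rot: [2.222, 2.219, -0.002]
ft_force: [0.7, -0.9, 0.4]
grip_width: 0.999
grip_force: 0.0
```

play_rows([
  [[-0.35,0,0,0,0,0,1],[-0.7,0,0,0,0,0,1],[-1,0,0,0,0,0,1]],
])

```text
time: 22.25
position: [0.4446, -0.0438, 0.1959]
tool_rot: [-2.224, -2.218, 0.003]
ft_force: [-0.1, 1.0, -0.3]
grip_width: 1.0
grip_force: 0.0
```

play_rows([
  [[-0.35,0,0,0,0,0,1],[-0.7,0,0,0,0,0,1],[-1,0,0,0,0,0,1]],
])

```text
time: 22.55
position: [0.4444, -0.1436, 0.1961]
tool_rot: [-2.223, -2.218, 0.002]
ft_force: [1.0, -0.3, -0.3]
grip_width: 0.998
grip_force: 0.0
```

play_rows([
  [[-0.35,0,0,0,0,0,1],[-0.7,-0.15,0.15,0,0,0,1],[-1,-0.3,0.3,0,0,0,1],[-1,-0.3,0.3,0,0,0,1]],
])

```text
time: 22.95
position: [0.4107, -0.2454, 0.1646]
tool_rot: [-2.23, -2.208, 0.008]
ft_force: [-0.6, -1.5, 1.0]
grip_width: 1.002
grip_force: 0.0
```

play_rows([
  [[-0.3,0,0.1,0,0,0,1],[-0.55,0,0.2,0,0,0,1],[-0.55,0,0.2,0,0,0,1],[-0.55,0,0.2,0,0,0,1]],
])

```text
time: 23.35
position: [0.4146, -0.2963, 0.1462]
tool_rot: [-2.223, -2.217, 0.002]
ft_force: [-0.0, 0.2, 0.4]
grip_width: 1.0
grip_force: 0.0
```

Run:
```python
from h import *
st,im=snap('wrist','w10');print(st['position'],st['tool_rot'],st['joint_positions'])
print(proj('wrist',(.4149,-.2995,.064),st))
cv2.imwrite('pics/c10.png',cv2.resize(im[130:320,150:350],None,fx=2.5,fy=2.5))
```

```text
[ 0.4145784  -0.29630181  0.1462164 ] [-2.22288593 -2.21684198  0.00245208] [-0.30823258  0.22221867  0.97133721  1.99123602 -0.2116516   1.0359677
  0.75826176]
[253.47431045 231.45068987]
```

View pics/c10.png

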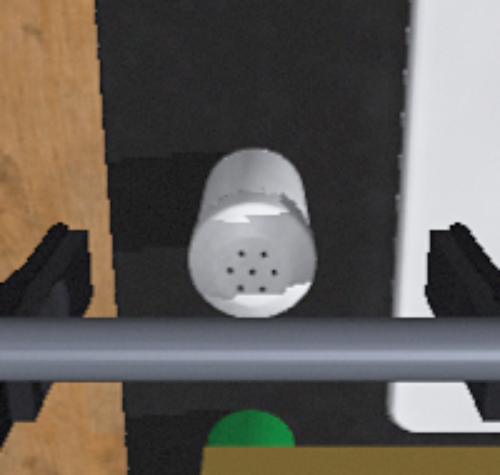

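play_rows([
  [[-0.06,0,0.2,0,0,0,1],[-0.06,-0.01,0.4,0,0,0,1],[-0.06,-0.01,0.57,0,0,0,1],[-0.06,-0.01,0.57,0,0,0,1],[-0.06,-0.01,0.57,0,0,0,1]],
])

```text
time: 23.9
position: [0.4146, -0.3019, 0.0906]
tool_rot: [-2.222, -2.221, -0.001]
ft_force: [-0.7, -0.6, 0.5]
grip_width: 1.006
grip_force: 0.0
```

play_rows([
  [[0,0,0,0,0,0,-1],[0,0,0,0,0,0,-1],[0,0,0,0,0,0,-1],[0,0,0,0,0,0,-1],[0,0,0,0,0,0,-1],[0,0,0,0,0,0,-1],[0,0,0,0,0,0,-1],[0,0,0,0,0,0,-1]],
], squeeze=18)

```text
time: 24.7
position: [0.4139, -0.3028, 0.0902]
tool_rot: [-2.223, -2.219, 0.0]
ft_force: [-1.2, -0.5, 0.5]
grip_width: 0.414
grip_force: 18.0
```

Run:
```python
from h import *
st=ctrl.get_state();print(st['position'],st['tool_rot'],st['joint_positions'],st['grip_width']*87,st['grip_force'])
```

```text
[ 0.41394014 -0.30284772  0.09019038] [-2.22317647e+00 -2.21898223e+00  3.24610852e-04] [-0.22717825  0.33414479  0.91868813  2.0264746  -0.32981561  0.93470637
  0.86274921] 36.0159918037366 17.996449669634558
```

play_rows([
  [[0,0,-0.3,0,0,0,-1],[0,0,-0.7,0,0,0,-1],[0,0,-1,0,0,0,-1]],
])

```text
time: 25.0
position: [0.4141, -0.3033, 0.1917]
tool_rot: [2.224, 2.218, -0.0]
ft_force: [0.5, -0.3, -0.6]
grip_width: 0.409
grip_force: 18.0
```

play_rows([
  [[0.3,0.1,0,0,0,0,-1],[0.65,0.2,0,0,0,0,-1],[1,0.3,0,0,0,0,-1]],
])

```text
time: 25.3
position: [0.4445, -0.2019, 0.1904]
tool_rot: [2.225, 2.218, 0.002]
ft_force: [0.8, 0.3, -2.0]
grip_width: 0.409
grip_force: 18.0
```

play_rows([
  [[0.35,0.1,0,0,0,0,-1],[0.7,0.2,0,0,0,0,-1],[1,0.3,0,0,0,0,-1]],
])

```text
time: 25.6
position: [0.4746, -0.1008, 0.1901]
tool_rot: [-2.222, -2.22, -0.001]
ft_force: [-0.1, 0.0, 0.0]
grip_width: 0.408
grip_force: 18.0
```

play_rows([
  [[0.35,0.1,0,0,0,0,-1],[0.7,0.2,0,0,0,0,-1],[1,0.26,0,0,0,0,-1]],
])

```text
time: 25.9
position: [0.501, -0.0009, 0.1901]
tool_rot: [-2.222, -2.221, -0.001]
ft_force: [0.5, 0.5, -1.0]
grip_width: 0.41
grip_force: 18.0
```

play_rows([
  [[0.35,0,0,0,0,0,-1],[0.7,0,0,0,0,0,-1],[1,0,0,0,0,0,-1],[1,0,0,0,0,0,-1]],
])

```text
time: 26.3
position: [0.5002, 0.1023, 0.1898]
tool_rot: [-2.214, -2.227, -0.001]
ft_force: [-1.0, -0.2, -1.2]
grip_width: 0.407
grip_force: 18.0
```

play_rows([
  [[0.06,0,0.3,0,0,0,-1],[0.06,0,0.6,0,0,0,-1],[0.06,0,0.75,0,0,0,-1],[0.06,0,0.75,0,0,0,-1],[0.06,0,0.75,0,0,0,-1]],
])

```text
time: 26.8
position: [0.5011, 0.1024, 0.1155]
tool_rot: [2.224, 2.218, -0.001]
ft_force: [0.8, -0.8, 0.1]
grip_width: 0.41
grip_force: 18.0
```

Run:
```python
from h import *
st=ctrl.get_state();print(st['position'],st['tool_rot'],st['ft_force'],st['grip_width'],st['joint_positions'])
```

```text
[0.50109109 0.10236651 0.11548594] [ 2.22414359e+00  2.21820527e+00 -5.72137157e-04] [ 0.77857268 -0.81506713  0.11759741] 0.4095928844961702 [-0.85051135  0.22303617  0.65894146  2.00682886 -0.16500895  0.9638472
 -0.11163778]
```

play_rows([
  [[0.01,0,0.1,0,0,0,-1],[0.01,0,0.19,0,0,0,-1],[0.01,0,0.19,0,0,0,-1],[0.01,0,0.19,0,0,0,-1]],
])

```text
time: 27.2
position: [0.5007, 0.1039, 0.0961]
tool_rot: [-2.223, -2.219, 0.001]
ft_force: [-0.5, -0.4, -1.8]
grip_width: 0.408
grip_force: 18.1
```

play_rows([
  [[0,0,0,0,0,0,1],[0,0,0,0,0,0,1],[0,0,0,0,0,0,1],[0,0,0,0,0,0,1],[0,0,0,0,0,0,1],[0,0,0,0,0,0,1]],
])

```text
time: 27.8
position: [0.5009, 0.1041, 0.0963]
tool_rot: [-2.223, -2.22, -0.0]
ft_force: [0.0, 0.6, 0.2]
grip_width: 0.872
grip_force: 0.0
```

play_rows([
  [[0,0,-0.3,0,0,0,1],[0,0,-0.7,0,0,0,1],[0,0,-1,0,0,0,1],[0,0,-1,0,0,0,1]],
])

```text
time: 28.2
position: [0.5036, 0.1045, 0.2006]
tool_rot: [2.222, 2.218, 0.013]
ft_force: [-0.0, 0.8, -0.1]
grip_width: 0.998
grip_force: 0.0
```

play_rows([
  [[0.2,-0.2,-0.2,0,0,0,1],[0.4,-0.4,-0.6,0,0,0,1],[0.4,-0.4,-0.9,0,0,0,1],[0.4,-0.4,-0.9,0,0,0,1],[0.4,-0.4,-0.9,0,0,0,1]],
])

```text
time: 28.7
position: [0.4609, 0.1441, 0.286]
tool_rot: [-2.223, -2.22, -0.001]
ft_force: [0.2, 0.1, -0.3]
grip_width: 0.996
grip_force: 0.0
```

Run:
```python
from h import *
st,im=snap('wrist','w11');print(st['time'],st['position'],st['tool_rot'])
f=cam('wrist',st)[0]
big=cv2.resize(im[0:240,150:350],None,fx=2.5,fy=2.5,interpolation=2)
for n,x,y,z in(('large',.3962,.2794,.053),('ma',.5007,.2252,.064),('mb',.4114,.1573,.064),('small',.5005,.1032,.070)):
    u=proj('wrist',(x,y,z),st);g=((u-[150,0])*2.5).astype(int);print(n,u,'12mm=',proj('wrist',(x+.012,y,z),st)[0]-u[0])
    r=int((proj('wrist',(x+.012,y,z),st)[0]-u[0])*2.5);cv2.circle(big,tuple(map(int,g)),r,(255,0,0),1)
cv2.imwrite('pics/c11.png',big)
```

```text
28.7 [0.46093959 0.14410707 0.2859903 ] [-2.22304041e+00 -2.21962480e+00 -8.16835477e-04]
large [192.27389932  52.92571217] 12mm= 11.160117429135141
ma [288.88772693 105.45770827] 12mm= 10.962803138207732
mb [210.1542013  166.46156822] 12mm= 10.298324972201272
small [285.66369956 211.5797484 ] 12mm= 9.985406872349358
```

View pics/c11.png

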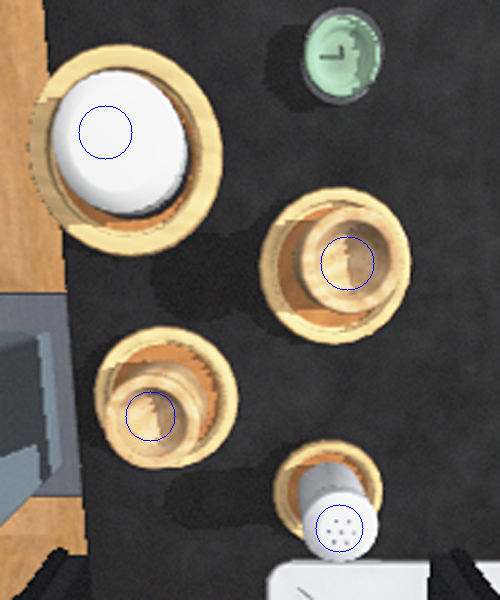

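```bash
python3 -c "
from bench import ctrl
print(ctrl.close_job())"
```

```text
the job is handed in; nothing more can be done
None
```

I handed the job in at 28.7 s of the 106 s allowed; the result wasn't reported back. In the last close-up, the timer, shaker and both egg cups stood upright in their own coasters, close to centre. The tealight looked untouched, and the arm never went near the garlic, though I didn't look at it again.

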